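# Load the battery pack into the charging station and close its cover

### The job

Push the black battery pack along the charging station's apron and onto its rails, all the way in until the sprung rollers snap into its side notches and hold it against the stop. Then slide the blue cover fully shut over the pack, away from the robot, and let go; leave the vial, the can and the timer where they stand.

Things in the scene. Friction and masses are not known exactly. Their poses are not given: they have to be found in the camera images.
- dock: White and grey battery charging station fixed to the bench. Origin: on the bench, middle of the bay's mouth. +x: across the bay, away from the robot; +y: the way the pack goes in (to the robot's left). 4 mm floor, x -46..46, y -120..80 mm: open loading apron at y < 0, bay y 0..72 to a solid stop. Walls 46 mm high, inside at x +-35.5; near wall is a housing x -118..-35.5, y 0..80.
- bay_mouth (a point): Middle of the bay's mouth, 25 mm above the bench; axes as the station. Two 13 mm high aluminium flares on the floor before it (y -28..0 mm) narrow from about 80 to 71 mm and guide the pack's flange in; inside, aluminium rail lips (z 13..17 mm, beyond x +-30) hold the flange down with 2 mm play.
- pack_home (a point): Where pack_center comes to lie when the pack is home: 37 mm (y) past the mouth, 24 mm above the bench; the pack's rear face is then 2 mm inside the mouth. Two orange sprung rollers (12 mm diameter, z 18..36 mm, at y = 23, x = +-30.5 mm in the station's frame) give way outward; pushing the pack past them takes up to about 12 N.
- pack_center (a point): Centre of the loose black battery pack (0.2 to 0.4 kg), 68 (x) x 70 (y) x 40 (z) mm. Front at +35 mm along its own +y; rear at -35 mm, flat over x +-22. Foot: grey flange 68 x 70 x 7 mm; black body above it 56 mm wide, with an upright notch in each side 15 mm behind the centre. Starts on the apron before the flares, front to the bay, up to 0.1 rad and 5 mm off line.
- cover (a joint): Slide of the blue cover, m: 0 parked over the housing, 0.078 fully shut over the bay; grows along the station's +x. Drags with about 2 N, stays where left. Plate 76 (x) x 83 (y) x 4 mm, top at z = 52 mm; its skirt hangs down to z = 18 mm across the bay's mouth (y -5..-2 mm) when shut, so it shuts only behind a pack that is home.
- cover_handle (a point): Centre of the blue grip bar on the cover, at z = 61 mm: 12 mm wide (station's x), 50 mm long (y), from the plate at z = 52 mm up to 70 mm. Pinch it across the 12 mm or push its near face. With the cover shut it is at x = 24, y = 38 mm in the station's frame.
- vial_0: Sample vial with blue cap, 24 mm diameter, 50 mm high, origin under its centre. Bystander.
- objective_can: Black can with grey screw cap, 37 mm diameter, 52 mm high, origin under its centre. Bystander.
- timer: White bench timer, 64 x 64 x 20 mm, origin under its centre. Bystander.
There are look-alikes about, which are no part of the job. Of the things that look like the part that bears pack_center, the smallest one is meant.

How it is judged:
On the way, in this order (a step that is already met when the one before it is completed fails the run):
1. the battery pack is home on the rails, held by the detent (y of pack_center in the frame of dock between 0.0345 and 0.04 m and x of pack_center in the frame of dock between -0.003 and 0.003 m and z of pack_center in the frame of dock between 0.019 and 0.03 m and angle between the y axis of pack_center and the y axis of dock, either way round below 0.06 rad and angle between pack_center's own z axis and vertical below 0.06 rad), for 0.2 s.
2. the cover is shut over the pack (value of joint cover above 0.0745 m), for 0.2 s.
At the end, for the whole second after the job is handed in: The pack sits on the rails against the stop (centre 34.5 to 40 mm past the mouth, within 3 mm of the bay's middle line, level and straight within 0.06 rad) and the cover is within 3.5 mm of fully shut (all of step 1 and value of joint cover above 0.0745 m); the robot touches nothing.
It fails at once if the vial, the can or the timer is pushed more than 30 mm or knocked over (distance of any of vial_0, objective_can, timer from where it was at the start of the episode above 0.03 m or angle between any of vial_0, objective_can, timer's own z axis and vertical above 0.5 rad).
It also fails if it takes over 42 s, if anything falls off the work surface, if the arm or the gripper's body presses on something with over 40 N, if the wrist force passes 120 N, or if a joint passes its speed limit or range.

### The arm

A 7-joint arm with a two-finger parallel gripper is mounted at the origin on a cart in front of the work surface, level with it; the furniture and walls round the work are solid. World frame = base frame: x ahead of the robot, y to its left, z up, the work surface at z = 0. Lengths are in m, angles in rad, forces in N, time in s.
With the tool pointing down it reaches from about 0.4 to 0.85 m from the base axis. Payload 4.5 kg.
Tool frame: the origin (TCP) lies on the centre line of the jaws, within the pads' length; the fingertips stand ahead of it and the grasp point (between the pads) lies 3 mm ahead of it (r.finger_overhang is the z of the fingertips in the tool frame, in m); z points along the fingers, y is the direction in which the jaws open and shut (so a half turn about z gives the same grasp; the last joint's range is limited). The gripper opens to 88 mm and grips with 3 to 60 N. Pads are 18 mm wide; open, the fingers measure 123 mm over their backs; the gripper's body (75 mm by 187 mm) begins 45 mm behind the grasp point.
Start: joints at [1.153, 0.689, -0.195, 1.565, 0.157, 0.902, -0.215], TCP at [0.273, -0.562, 0.228] pointing down, gripper open.
Joint ranges: [-3.01, 3.01], [-0.46, 2.08], [-1.47, 1.51], [0.13, 2.56], [-1, 4.14], [0.04, 2.09], [-2.66, 2.66]. Speed limits (rad/s): [2.57, 2.57, 3.14, 3.14, 3.14, 3.14, 3.14].

### API

Orientations are given as a unit quaternion [x, y, z, w].
In Python, from plant import get_state, snapshot, camera_model, workorder, boxes_of, mark_of, r gives the robot as it stands.
- The arm moves only by the tool jog_arm, never from a script. Its argument "rows" is a list of rows, each a list of 2 entries, a list of its own where there are three numbers: the shift along the tool's x, y, z normalised to -1 to 1, where 1 is 75 cm, then the turn about the tool's z normalised to -1 to 1, where 1 is 2 rad. A call has 1 to 20 rows; each row is the pose to reach, as a shift and turn from the pose commanded when the call began, along the tool's axes at that moment; what a row does not reach only later rows make up. A row lasts 1/12 s, in which the tool goes at most 41.7 mm and 7.16 degrees, less where a joint would pass 70% of its speed; a pose out of reach is approached as far as the arm can. A call with a number of a shift or a turn outside -1 to 1 is refused whole. A call with a gripper value outside its range is refused whole. "gripper" is the finger opening in mm, from 0 to 88.1, set as the call begins (left out, the last holds). The fingers move at their own pace and stop on an object; "newtons" is the grip in N (left out, the last holds). Time passes only in rows, so rows that repeat a pose let the fingers close. It gives the time, the measured TCP pose, the force and the opening at its end, in the units of the state.
- get_state(): the state, without advancing time (a new reading comes with each control period).
- snapshot(name): name is "side" or "top" or "wrist"; returns the picture (420x560x3 uint8, red, green, blue); there is no depth.
- camera_model(name): a dict with "mtx" (3x3 intrinsics, pixels), "extrinsics" (4x4, takes a point from camera to world coordinates); the wrist camera has in their place "T_tool_cam" (4x4, takes a point from camera to tool coordinates, whose origin is the TCP and whose axes are the flange's). Camera axes: x right, y up, looking along -z (the intrinsics and any distortion apply to the point x, -y, -z); pixel columns grow to the right and rows downward; lengths in m; the calibration is good to about 2 mm. A picture is of the moment at which its call begins: read the wrist's pose just before it. camera_model takes no time and is no camera call.
- workorder.finish_job(): hands the job in, once; it reports no verdict.
Trained networks look in the newest picture that a camera, given by its name, has taken for a name from the list of things; names that differ only in an ending like _2 or _b are one class to them, and where a whole thing is asked for, a point or a joint stands for the part that bears it (a point fixed in the world has none). Each returns a list of dicts, best first, with "p" (0 to 1); they miss things now and then, are a little off and sometimes report something else, mostly with a low value. They report only what shows in the picture. A call takes as long as a camera call. They do not tell look-alikes from the thing itself.
- boxes_of(thing, camera): "rect" ([left, top, right, bottom] in pixels, round what is visible of it).
- mark_of(thing, camera): "pixel" ([row, column] in pixels: a listed point, or the origin of a listed thing).
The state is a dict: "clock": time; "q": joint angles; "qd": joint speeds; "joint_torque": joint torques, N m; "tool_pos": TCP position; "eef_rot": TCP orientation; "contact_force": force on the tool from outside, world axes, zero at the start; "moment": the same for the moment, N m; "opening": opening from 0.0 (shut) to 1.0 (fully open).
Only numpy, scipy, OpenCV 4.12 (cv2) and the standard library are available. Lean on these libraries where they do the work, as an engineer would, in place of code of your own. Each camera call takes 0.05 s, during which the arm holds its last target.

## Working session

There is one attempt and no reset: what is moved stays moved. The work goes in short steps, Python scripts to look and compute and a tool call to move; the robot and the scene stay as the last step left them, time stands still between calls to the robot, and variables do not carry over. Pictures are saved under pics/ and viewed, and the job is handed in when it is done.

Besides the shell and the picture viewer there is one more tool, called after "Request:" as name(argument=value, ...), one argument or row to a line, values as JSON. jog_arm: Moves the arm, as the interface text tells. Scaled input: -1 to 1 covers 75 cm each way for a shift and 2 rad each way for a turn. Its arguments: {"type":"object","properties":{"rows":{"type":"array"},"gripper":{"type":"number"},"newtons":{"type":"number"}},"required":["rows"]}

```bash
ls; mkdir -p pics
cat > h.py <<'E'
import numpy as np,cv2
from plant import get_state, snapshot, camera_model, workorder, boxes_of, mark_of, r
def ray(cam,row,col,T=None):
    m=camera_model(cam);K=np.array(m['mtx']);E=np.array(m['extrinsics']) if 'extrinsics' in m else T@np.array(m['T_tool_cam'])
    d=np.linalg.inv(K)@[col,row,1];d=np.array([d[0],-d[1],-d[2]]);return E[:3,3],E[:3,:3]@d
def at(cam,row,col,z,T=None):
    o,d=ray(cam,row,col,T);return o+d*(z-o[2])/d[2]
def proj(cam,p,T=None):
    m=camera_model(cam);K=np.array(m['mtx']);E=np.array(m['extrinsics']) if 'extrinsics' in m else T@np.array(m['T_tool_cam'])
    c=np.linalg.inv(E)@np.append(p,1);u=K@[c[0],-c[1],-c[2]];return u[:2]/u[2]
def save(n,im): cv2.imwrite('pics/'+n,cv2.cvtColor(im,cv2.COLOR_RGB2BGR))
E
python3 - <<'E'
from h import *
s=get_state();print(s, r.finger_overhang)
for c in ['top','side','wrist']:
    print(c,camera_model(c))
for c in ['top','side']:
    im=snapshot(c);save(c+'0.png',im)
    for t in ['dock','pack_center','cover','vial_0','objective_can','timer']: print(c,t,boxes_of(t,c))
    for t in ['dock','bay_mouth','pack_home','pack_center','cover_handle','vial_0','objective_can','timer']: print(c,t,mark_of(t,c))
print(get_state()['clock'])
E
```

```text
pics
{'clock': 0.0, 'q': array([ 1.15276963,  0.68997943, -0.19448867,  1.56634336,  0.15730473,
        0.90246576, -0.21508398]), 'qd': array([-3.66102953e-04, -1.06495801e-03, -1.64051135e-03,  2.42092939e-04,
       -2.98016946e-05, -5.69050169e-04, -8.13576408e-04]), 'joint_torque': array([ 5.68840751e-04, -5.27545631e+01, -1.26650602e+00, -1.53423446e+01,
       -5.25328028e-02,  6.56342876e-03,  1.58996613e-04]), 'tool_pos': array([ 0.27254313, -0.56173308,  0.22761241]), 'eef_rot': array([ 9.74580151e-01,  2.24037307e-01, -2.73053872e-04, -8.60597281e-04]), 'contact_force': array([-0.13716838, -0.55822226,  0.34359677]), 'moment': array([-0.03171608, -0.04273843,  0.00554836]), 'opening': 0.996862946856139} 0.022
top {'mtx': array([[492.65901317,   0.        , 275.5578138 ],
       [  0.        , 492.65901317, 211.905584  ],
       [  0.        ,   0.        ,   1.        ]]), 'extrinsics': array([[ 1.04741858e-03,  9.80780459e-01, -1.95111747e-01,
         2.06756337e-01],
       [-9.99967160e-01, -5.40714222e-04, -8.08616677e-03,
        -1.47251349e-01],
       [-8.0362540
[... 2612 characters left out ...]
}, {'rect': [265.4, 231.9, 302.8, 254.1], 'p': 0.38}]
side timer [{'rect': [286.3, 232.0, 311.7, 249.7], 'p': 0.67}]
side dock [{'pixel': [253.2, 253.0], 'p': 0.94}, {'pixel': [288.6, 257.9], 'p': 0.73}]
side bay_mouth [{'pixel': [242.8, 254.5], 'p': 0.96}]
side pack_home [{'pixel': [251.3, 249.7], 'p': 0.94}]
side pack_center [{'pixel': [330.3, 287.2], 'p': 0.87}, {'pixel': [225.1, 261.0], 'p': 0.64}, {'pixel': [294.1, 280.5], 'p': 0.36}]
side cover_handle [{'pixel': [238.7, 276.9], 'p': 0.81}]
side vial_0 [{'pixel': [287.0, 257.0], 'p': 0.73}]
side objective_can [{'pixel': [290.2, 282.7], 'p': 0.77}]
side timer [{'pixel': [287.3, 256.9], 'p': 0.5}, {'pixel': [248.9, 249.8], 'p': 0.24}]
1.5
```

Run:
```python
import cv2
a=cv2.imread('pics/top0.png');cv2.imwrite('pics/topc.png',cv2.resize(a[150:270,120:420],(800,320),interpolation=3))
cv2.imwrite('pics/topd.png',cv2.resize(a[180:255,190:290],(800,600),interpolation=3))
b=cv2.imread('pics/side0.png');cv2.imwrite('pics/sidec.png',cv2.resize(b[140:380,200:340],None,fx=2.5,fy=2.5,interpolation=3))
```

```text
(no output)
```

View pics/top0.png

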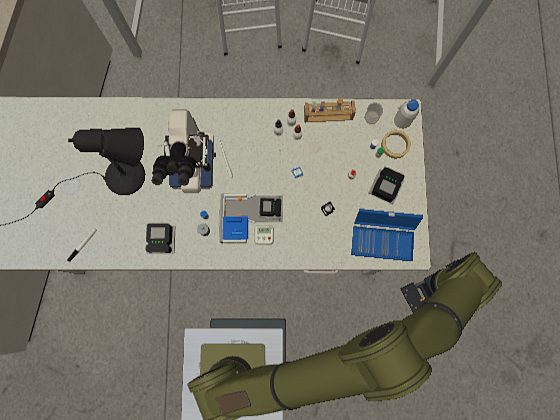

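View pics/topd.png

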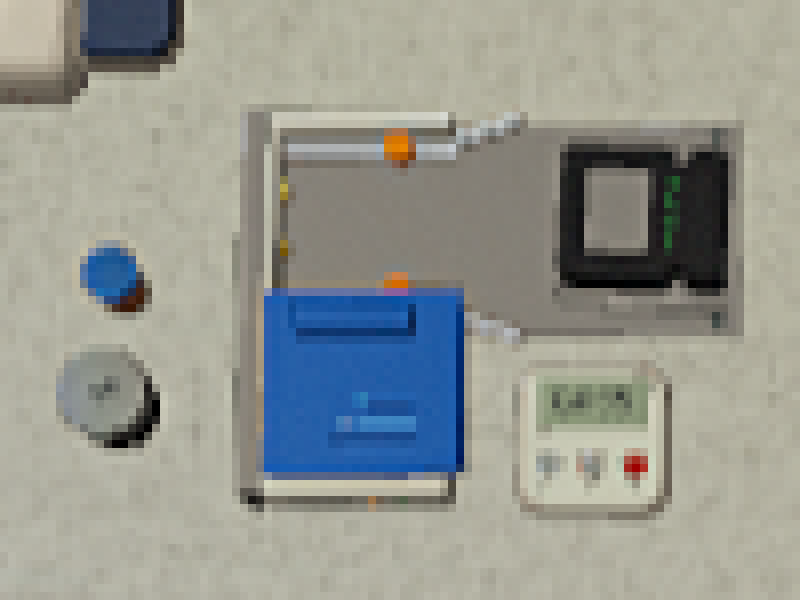

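View pics/side0.png

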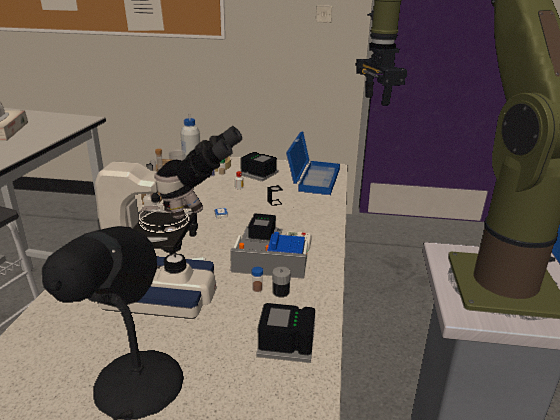

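View pics/sidec.png

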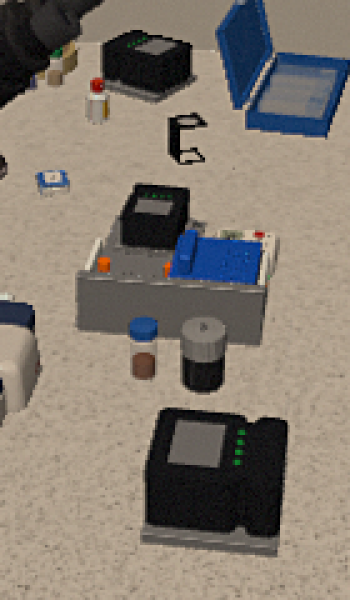

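Run:
```python
from h import *
def p(x,y,z): return at('top',180+y/8-.5*0,190+x/8,z).round(4)
for n,a in dict(far_apron=(742,125,.004),near_apron=(742,334,.004),farfl=(520,118,.013),roll=(399,148,.036),coverTL=(266,290,.052),coverBR=(464,472,.052),coverTR=(464,290,.052),handle=(352,315,.07),mouthfar=(455,112,.046),packFL=(560,145,.044),packRR=(728,285,.044),packRF=(728,145,.044),timer=(593,438,.02),vial=(110,272,.05),can=(105,392,.052)).items(): print(n,p(*a))
```

```text
far_apron [ 0.5876 -0.1582  0.004 ]
near_apron [ 0.4974 -0.158   0.004 ]
farfl [ 0.5886 -0.0643  0.013 ]
roll [ 0.5704 -0.0152  0.036 ]
coverTL [0.5072 0.037  0.052 ]
coverBR [ 0.4321 -0.045   0.052 ]
coverTR [ 0.5072 -0.0441  0.052 ]
handle [ 4.935e-01 -1.000e-04  7.000e-02]
mouthfar [ 0.5834 -0.039   0.046 ]
packFL [ 0.5698 -0.0826  0.044 ]
packRR [ 0.5107 -0.152   0.044 ]
packRF [ 0.5697 -0.1521  0.044 ]
timer [ 0.4509 -0.0962  0.02  ]
vial [0.5152 0.1014 0.05  ]
can [0.465  0.1017 0.052 ]
```

```bash
cat >> h.py <<'E'
from scipy.spatial.transform import Rotation as R
def T():
    s=get_state();M=np.eye(4);M[:3,:3]=R.from_quat(s['eef_rot']).as_matrix();M[:3,3]=s['tool_pos'];return M
def rows(*targets,yaw=None):
    """yaw: world direction of tool x"""
    M=T()
    cur=np.arctan2(M[1,0],M[0,0]);print('yaw',cur,'pos',M[:3,3])
    for t in targets: print(t,((M[:3,:3].T@(np.array(t)-M[:3,3]))/.75).round(4), None if yaw is None else round(-(yaw-cur)/2,4))
E
python3 - <<'E'
from h import *
rows((.30,-.35,.228),(.42,-.13,.22),(.54,-.10,.20),yaw=np.pi/2)
E
```

```text
yaw 0.4518032302820236 pos [ 0.27291268 -0.56230071  0.22846867]
(0.3, -0.35, 0.228) [ 0.1561 -0.2389  0.0006] -0.5595
(0.42, -0.13, 0.22) [ 0.4281 -0.4329  0.0113] -0.5595
(0.54, -0.1, 0.2) [ 0.5895 -0.3991  0.0379] -0.5595
```

Request:
jog_arm(
  rows=[
    [[0.156,-0.239,0],-0.56],
    [[0.156,-0.239,0],-0.56],
    [[0.156,-0.239,0],-0.56],
    [[0.156,-0.239,0],-0.56],
    [[0.156,-0.239,0],-0.56],
    [[0.428,-0.433,0.011],-0.56],
    [[0.428,-0.433,0.011],-0.56],
    [[0.428,-0.433,0.011],-0.56],
    [[0.428,-0.433,0.011],-0.56],
    [[0.428,-0.433,0.011],-0.56],
    [[0.428,-0.433,0.011],-0.56],
    [[0.59,-0.399,0.038],-0.56],
    [[0.59,-0.399,0.038],-0.56],
    [[0.59,-0.399,0.038],-0.56],
    [[0.59,-0.399,0.038],-0.56],
    [[0.59,-0.399,0.038],-0.56],
    [[0.59,-0.399,0.038],-0.56],
  ],
  gripper=4,
)

```text
clock: 2.92
tool_pos: [0.5392, -0.1002, 0.1995]
eef_rot: [0.707, 0.707, -0.001, -0.0]
contact_force: [0.2, 0.2, 0.0]
opening: 0.046
```

Run:
```python
from h import *
M=T();im=snapshot('wrist');np.save('M1.npy',M);save('w1.png',im)
rows((.54,-.1,.2),yaw=np.pi/2)
print(M.round(4),get_state()['clock'])
```

```text
yaw 1.5710032618549172 pos [ 0.53861844 -0.10079383  0.19977105]
(0.54, -0.1, 0.2) [ 0.0011  0.0018 -0.0003] 0.0001
[[-1.000e-03  1.000e+00 -1.900e-03  5.392e-01]
 [ 1.000e+00  1.000e-03 -5.000e-04 -1.002e-01]
 [-5.000e-04 -1.900e-03 -1.000e+00  1.995e-01]
 [ 0.000e+00  0.000e+00  0.000e+00  1.000e+00]] 2.9667
```

View pics/w1.png

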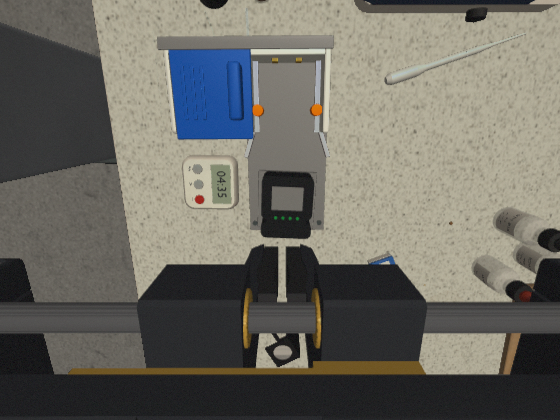

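Run:
```python
import cv2
a=cv2.imread('pics/w1.png');cv2.imwrite('pics/w1c.png',cv2.resize(a[30:250,150:340],None,fx=2.7,fy=2.7,interpolation=cv2.INTER_CUBIC))
```

```text
(no output)
```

View pics/w1c.png

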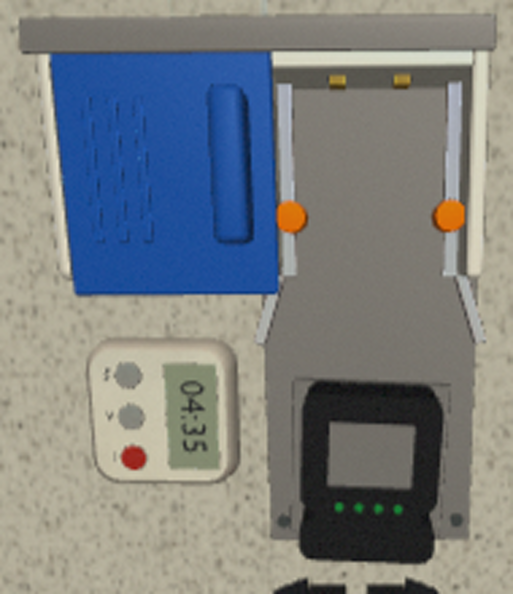

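Run:
```python
from h import *
M=np.load('M1.npy')
def p(x,y,z): return at('wrist',30+y/2.7,150+x/2.7,z,M).round(4)
for n,a in dict(rollL=(291,214,.036),rollR=(449,214,.036),apNear=(272,539,.004),apFar=(469,538,.004),flL=(293,378,.007+.004),flR=(450,381,.011),flRb=(449,480,.011),bodyFL=(304,388,.044),bodyFR=(441,388,.044),bodyRL=(300,550,.044),bodyRR=(434,555,.044),rearL=(305,558,.044),rearR=(430,562,.044),wallNearEnd=(470,274,.046),wallR=(482,274,.046),stopTopL=(22,52,.046),stopTopR=(494,50,.046),covR=(278,293,.052),covL=(75,295,.052),hT=(227,86,.07),hB=(233,241,.07)).items(): print(n,p(*a))
```

```text
rollL [ 0.5134 -0.0162  0.036 ]
rollR [ 0.5732 -0.0161  0.036 ]
apNear [ 0.4989 -0.1592  0.004 ]
apFar [ 0.5909 -0.1585  0.004 ]
flL [ 0.5108 -0.0825  0.011 ]
flR [ 0.5787 -0.0837  0.011 ]
flRb [ 0.5797 -0.1283  0.011 ]
bodyFL [ 0.5177 -0.0812  0.044 ]
bodyFR [ 0.5714 -0.0811  0.044 ]
bodyRL [ 0.5149 -0.1491  0.044 ]
bodyRR [ 0.5706 -0.1512  0.044 ]
rearL [ 0.5169 -0.1526  0.044 ]
rearR [ 0.5691 -0.1543  0.044 ]
wallNearEnd [ 0.5807 -0.0378  0.046 ]
wallR [ 0.5851 -0.0378  0.046 ]
stopTopL [0.4217 0.0368 0.046 ]
stopTopR [0.5859 0.0376 0.046 ]
covR [ 0.5092 -0.0445  0.052 ]
covL [ 0.4341 -0.0453  0.052 ]
hT [0.4961 0.022  0.07  ]
hB [ 0.496  -0.0262  0.07  ]
```

Run:
```python
from h import *
rows((.5436,-.19,.2),(.5436,-.19,.04),(.5436,-.168,.04),yaw=1.574)
```

```text
yaw 1.5710032618549172 pos [ 0.53861844 -0.10079383  0.19977105]
(0.5436, -0.19, 0.2) [-0.1189  0.0066 -0.0002] -0.0015
(0.5436, -0.19, 0.04) [-0.1187  0.0071  0.2131] -0.0015
(0.5436, -0.168, 0.04) [-0.0894  0.0071  0.2131] -0.0015
```

Request:
jog_arm(
  rows=[
    [[-0.119,0.006,0],-0.0015],
    [[-0.119,0.006,0],-0.0015],
    [[-0.119,0.006,0],-0.0015],
    [[-0.119,0.006,0.1],-0.0015],
    [[-0.119,0.006,0.15],-0.0015],
    [[-0.119,0.006,0.19],-0.0015],
    [[-0.119,0.006,0.213],-0.0015],
    [[-0.119,0.006,0.213],-0.0015],
    [[-0.119,0.006,0.213],-0.0015],
  ],
  gripper=0,
)

```text
clock: 3.72
tool_pos: [0.5426, -0.1897, 0.0398]
eef_rot: [0.706, 0.708, -0.001, -0.001]
contact_force: [-0.7, -0.6, 0.4]
opening: 0.001
```

Run:
```python
from h import *
s=get_state();print(s['clock'],s['tool_pos'],s['contact_force'],s['opening'])
save('w2.png',snapshot('wrist'));rows((.5436,-.168,.04),yaw=1.574)
```

```text
3.7167 [ 0.54261213 -0.18968601  0.03979175] [-0.67337428 -0.57818171  0.42598026] 0.0013159371144239632
yaw 1.5737544048033243 pos [ 0.54460351 -0.18982262  0.04156891]
(0.5436, -0.168, 0.04) [ 0.0291 -0.0013  0.0021] -0.0001
```

View pics/w2.png

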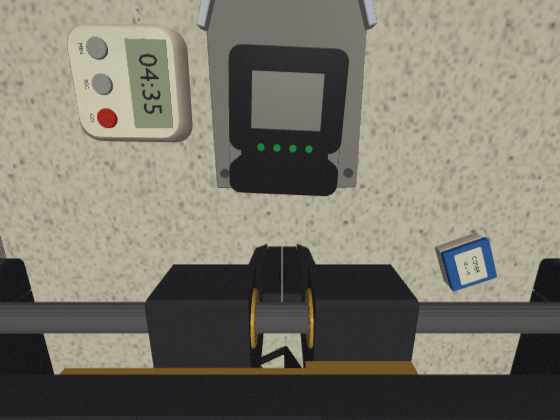

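Request:
jog_arm(
  rows=[
    [[0.02,0,0],0],
    [[0.03,0,0],0],
    [[0.037,0,0],0],
    [[0.044,0,0],0],
    [[0.051,0,0],0],
    [[0.058,0,0],0],
    [[0.065,0,0],0],
    [[0.072,0,0],0],
    [[0.079,0,0],0],
    [[0.086,0,0],0],
    [[0.093,0,0],0],
    [[0.1,0,0],0],
    [[0.1,0,0],0],
  ],
)

```text
clock: 4.85
tool_pos: [0.5448, -0.1123, 0.0402]
eef_rot: [0.705, 0.709, 0.0, -0.0]
contact_force: [0.7, -0.0, 0.9]
opening: 0.004
```

Run:
```python
from h import *
s=get_state();print(s['clock'],s['tool_pos'],s['contact_force'],s['moment'])
save('w3.png',snapshot('wrist'))
```

```text
4.85 [ 0.54477393 -0.11230556  0.04016818] [ 0.71632439 -0.02127263  0.90043787] [-0.02705758 -0.07751317 -0.00137768]
```

View pics/w3.png

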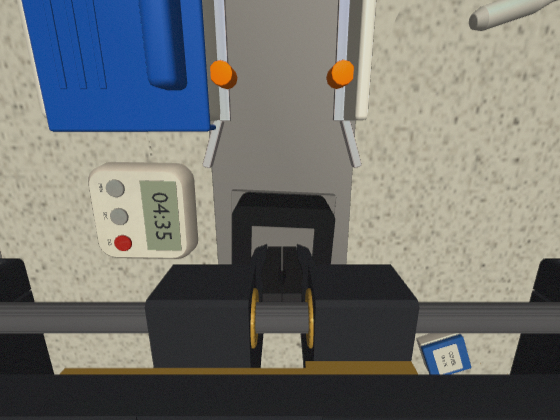

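Run:
```python
from h import *
M=T()
print(M.round(3))
for z in (.0,.022):
  for x in (-.009,.009): print(x,z,proj('wrist',(M@[x,0,z,1])[:3],M))
print(at('wrist',192,284,.011,M),at('wrist',193,284,.044,M), at('wrist',73,221,.036,M),at('wrist',73,343,.036,M))
a=snapshot('wrist');save('w3c.png',cv2.resize(a[170:330,180:390],None,fx=3.6,fy=3.6,interpolation=3))
a=snapshot('side');save('s3c.png',cv2.resize(a[170:320,180:360],None,fx=3.9,fy=3.9,interpolation=3))
print(get_state()['clock'])
```

```text
[[-0.005  1.    -0.     0.545]
 [ 1.     0.005  0.    -0.113]
 [ 0.    -0.    -1.     0.04 ]
 [ 0.     0.     0.     1.   ]]
-0.009 0.0 [283.55116507 266.9958209 ]
0.009 0.0 [283.61029614 238.22490617]
-0.009 0.022 [283.33425345 251.14469013]
0.009 0.022 [283.38094428 225.15846184]
[ 0.5449387  -0.08425098  0.011     ] [ 0.54462562 -0.07706325  0.044     ] [ 0.51295032 -0.01796358  0.036     ] [ 0.57353562 -0.01764302  0.036     ]
5.0
```

View pics/w3c.png

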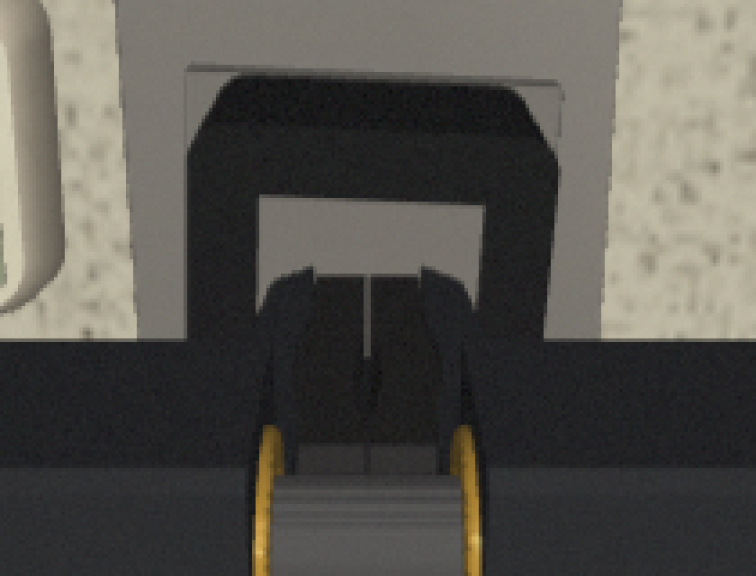

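View pics/s3c.png

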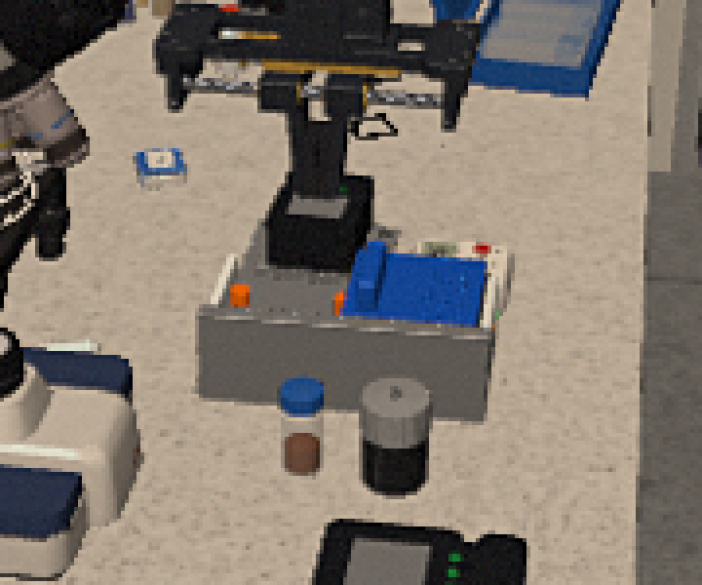

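Run:
```python
from h import *
M=T()
for z in (0.018,.03,.044,.06): print(z,[proj('side',(.545,y,z)).round(1) for y in (-.122,-.113,-.104)],[proj('wrist',(.545,y,z),M).round(1) for y in (-.122,-.113,-.104)])
print('packtop front/rear side', proj('side',(.545,-.083,.044)),proj('side',(.545,-.153,.044)))
```

```text
0.018 [array([261.7, 228.5]), array([261.1, 230.3]), array([260.5, 232.1])] [array([283.9, 249.1]), array([284. , 236.2]), array([284.1, 223. ])]
0.03 [array([261.7, 224.2]), array([261.1, 226. ]), array([260.5, 227.8])] [array([284. , 257.1]), array([284.1, 243.6]), array([284.2, 229.6])]
0.044 [array([261.7, 219.2]), array([261.1, 220.9]), array([260.5, 222.7])] [array([284.2, 268. ]), array([284.3, 253.5]), array([284.4, 238.5])]
0.06 [array([261.7, 213.3]), array([261.1, 215. ]), array([260.5, 216.8])] [array([284.5, 282.6]), array([284.6, 266.9]), array([284.7, 250.6])]
packtop front/rear side [259.02032929 226.8498347 ] [263.79092637 213.41318771]
```

Request:
jog_arm(
  rows=[
    [[0,0,-0.02],0],
    [[0,0,-0.04],0],
    [[-0.05,0,-0.04],0],
    [[-0.1,0,-0.04],0],
    [[-0.12,0,-0.04],0],
    [[-0.12,0,0],0],
    [[-0.12,0,0],0],
    [[-0.12,0,0],0],
  ],
)

```text
clock: 5.67
tool_pos: [0.5435, -0.2038, 0.0393]
eef_rot: [0.706, 0.708, -0.001, -0.002]
contact_force: [0.2, 0.8, 0.5]
opening: 0.004
```

Run:
```python
from h import *
M=T();print(M[:3,3])
a=snapshot('side');save('s4c.png',cv2.resize(a[150:250,210:340],None,fx=6,fy=6,interpolation=3))
for z in (.018,.04,.06,.08): print(z,proj('side',(M[0,3],M[1,3],z)).round(1))
a=snapshot('top');save('t4c.png',cv2.resize(a[160:260,230:330],None,fx=6,fy=6,interpolation=3))
```

```text
[ 0.54353462 -0.20383613  0.03925051]
0.018 [267.5 213.5]
0.04 [267.5 205.9]
0.06 [267.6 198.9]
0.08 [267.6 191.8]
```

View pics/s4c.png

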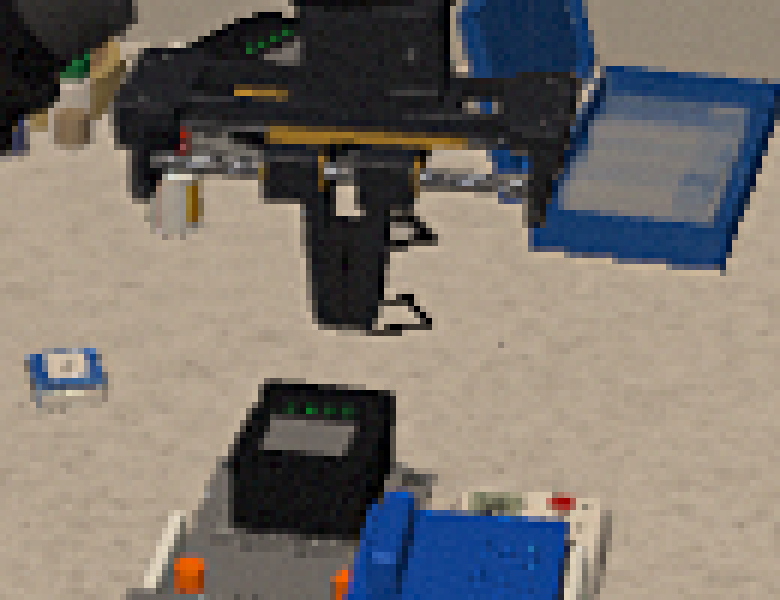

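View pics/t4c.png

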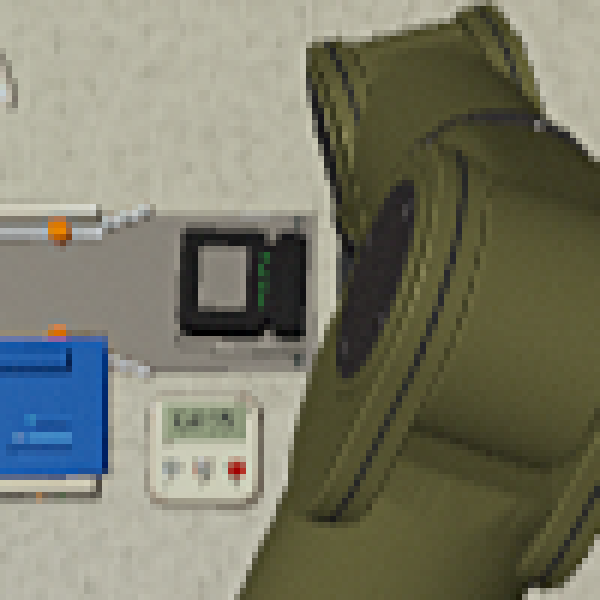

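Request:
jog_arm(
  rows=[
    [[0,0,0.01],0],
    [[0,0,0.018],0],
    [[0,0,0.018],0],
    [[0,0,0.018],0],
  ],
)

```text
clock: 6.1
tool_pos: [0.5448, -0.2037, 0.0264]
eef_rot: [0.705, 0.709, -0.0, -0.0]
contact_force: [0.8, 0.4, 0.2]
opening: 0.003
```

Run:
```python
from h import *
M=T();s=get_state();print(M[:3,3],s['contact_force'],s['clock'],[x for x in dir(r) if x[0]!='_'])
a=snapshot('side');save('s5c.png',cv2.resize(a[150:250,210:340],None,fx=6,fy=6,interpolation=3))
save('w5.png',snapshot('wrist'))
```

```text
[ 0.54477286 -0.20374906  0.02644283] [0.82158341 0.4233979  0.17215215] 6.1 ['Unreachable', 'finger_overhang']
```

View pics/s5c.png

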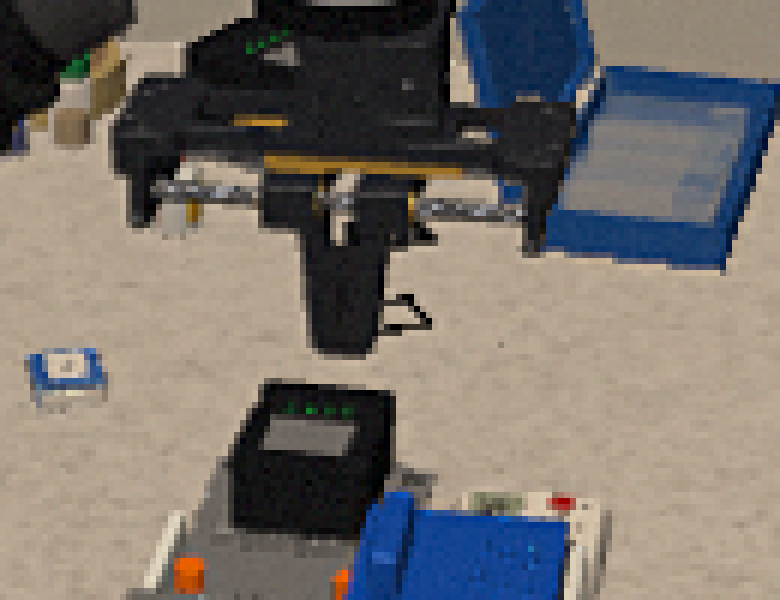

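View pics/w5.png

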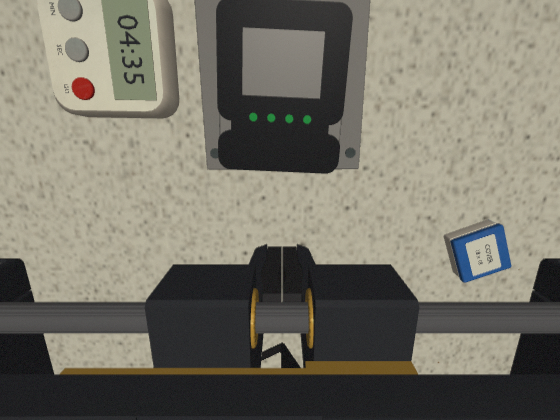

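Request:
jog_arm(
  rows=[
    [[0,0,0.007],0],
    [[0,0,0.0135],0],
    [[0.03,0,0.0135],0],
    [[0.045,0,0.0135],0],
    [[0.055,0,0.0135],0],
    [[0.063,0,0.0135],0],
    [[0.07,0,0.0135],0],
    [[0.077,0,0.0135],0],
    [[0.084,0,0.0135],0],
    [[0.084,0,0.0135],0],
  ],
)

```text
clock: 7.03
tool_pos: [0.5449, -0.1399, 0.0166]
eef_rot: [0.705, 0.709, 0.0, -0.0]
contact_force: [1.0, -0.5, 0.4]
opening: 0.002
```

Run:
```python
from h import *
M=T();s=get_state();print(M[:3,3],s['contact_force'],s['clock'])
a=snapshot('side');save('s6c.png',cv2.resize(a[150:250,210:340],None,fx=6,fy=6,interpolation=3))
save('w6.png',snapshot('wrist'))
```

```text
[ 0.54485816 -0.13988813  0.01662893] [ 1.00415822 -0.46532755  0.37316416] 7.0333
```

View pics/s6c.png

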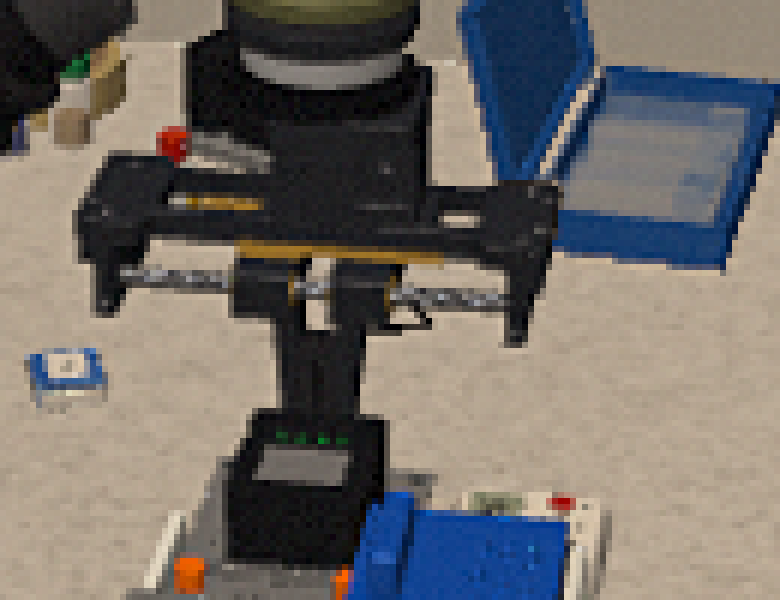

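View pics/w6.png

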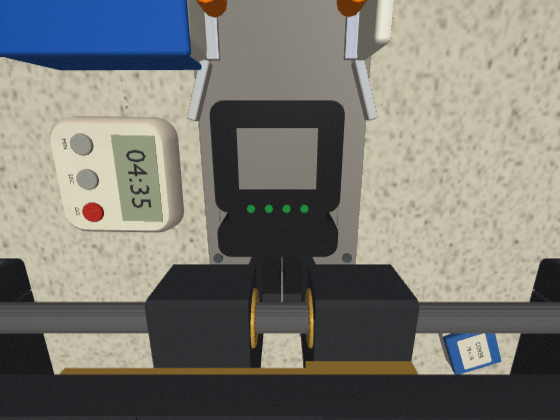

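Request:
jog_arm(
  rows=[
    [[0.008,0,0],0],
    [[0.016,0,0],0],
    [[0.024,0,0],0],
    [[0.032,0,0],0],
    [[0.04,0,0],0],
    [[0.048,0,0],0],
    [[0.056,0,0],0],
    [[0.064,0,0],0],
    [[0.072,0,0],0],
    [[0.08,0,0],0],
    [[0.088,0,0],0],
    [[0.088,0,0],0],
  ],
)

```text
clock: 8.13
tool_pos: [0.5451, -0.0755, 0.0168]
eef_rot: [0.706, 0.708, -0.0, 0.001]
contact_force: [1.0, -3.9, 1.0]
opening: 0.003
```

Run:
```python
from h import *
M=T();s=get_state();print(M[:3,3],s['contact_force'],s['clock'])
a=snapshot('side');save('s7c.png',cv2.resize(a[170:270,210:340],None,fx=6,fy=6,interpolation=3))
save('w7.png',snapshot('wrist'))
```

```text
[ 0.54509773 -0.07551823  0.01682602] [ 1.01614928 -3.8954605   1.01148383] 8.1333
```

View pics/s7c.png

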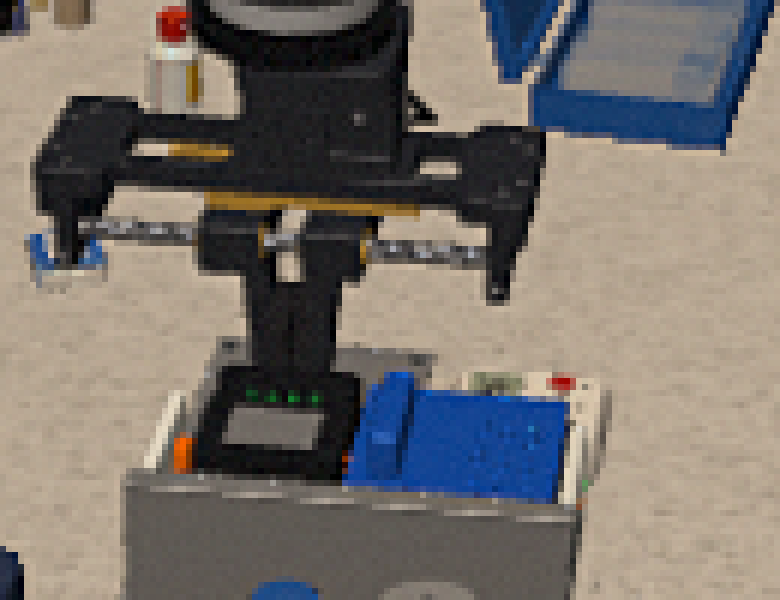

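View pics/w7.png

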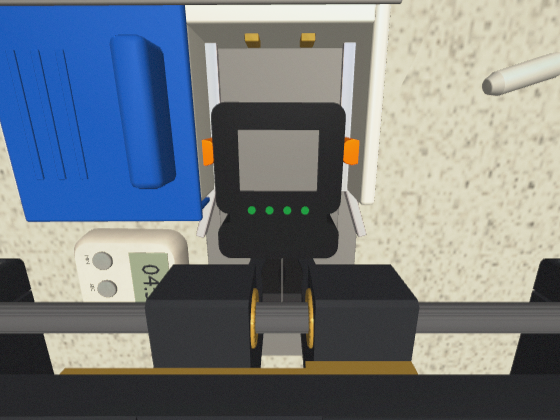

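Request:
jog_arm(
  rows=[
    [[0.006,0,0],0],
    [[0.012,0,0],0],
    [[0.018,0,0],0],
    [[0.024,0,0],0],
    [[0.029,0,0],0],
    [[0.034,0,0],0],
    [[0.034,0,0],0],
    [[0.034,0,0],0],
  ],
)

```text
clock: 8.9
tool_pos: [0.5438, -0.048, 0.0164]
eef_rot: [0.705, 0.709, 0.0, -0.001]
contact_force: [0.7, -0.1, -0.6]
opening: 0.003
```

Run:
```python
from h import *
M=T();s=get_state();print(M[:3,3],s['contact_force'],s['clock'])
save('w8.png',snapshot('wrist'))
```

```text
[ 0.54384864 -0.04804943  0.0164158 ] [ 0.735611   -0.12955056 -0.60963608] 8.9
```

View pics/w8.png

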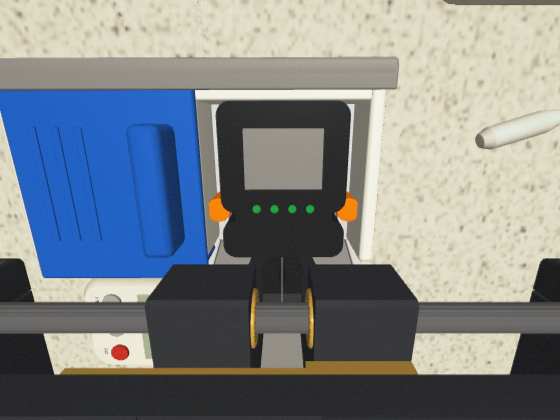

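Request:
jog_arm(
  rows=[
    [[0.003,0,0],0],
    [[0.005,0,0],0],
    [[0.005,0,0],0],
  ],
)

```text
clock: 9.2
tool_pos: [0.5437, -0.0475, 0.0164]
eef_rot: [0.706, 0.708, -0.001, 0.0]
contact_force: [0.2, -4.0, 0.8]
opening: 0.003
```

Request:
jog_arm(
  rows=[
    [[0.002,0,0],0],
    [[0.003,0,0],0],
    [[0.003,0,0],0],
  ],
)

```text
clock: 9.45
tool_pos: [0.5437, -0.0474, 0.0164]
eef_rot: [0.707, 0.708, -0.002, 0.001]
contact_force: [0.1, -7.8, -0.4]
opening: 0.004
```

Request:
jog_arm(
  rows=[
    [[0.004,0,0],0],
    [[0.008,0,0],0],
    [[0.008,0,0],0],
    [[0.008,0,0],0],
  ],
)

```text
clock: 9.78
tool_pos: [0.5436, -0.0475, 0.0166]
eef_rot: [0.708, 0.706, -0.005, 0.004]
contact_force: [0.9, -18.2, -0.3]
opening: 0.002
```

Request:
jog_arm(
  rows=[
    [[-0.02,0,0],0],
    [[-0.06,0,0],0],
    [[-0.08,0,-0.05],0],
    [[-0.08,0,-0.1],0],
    [[-0.08,0,-0.15],0],
    [[-0.08,0,-0.2],0],
    [[-0.08,0,-0.2],0],
  ],
)

```text
clock: 10.37
tool_pos: [0.549, -0.0965, 0.1731]
eef_rot: [0.706, 0.709, 0.005, 0.004]
contact_force: [0.8, -0.6, -0.7]
opening: 0.001
```

Run:
```python
from h import *
M=T();s=get_state();print(M[:3,3],s['contact_force'],s['clock'])
a=snapshot('wrist');save('w9.png',a);np.save('M9.npy',M);save('w9c.png',cv2.resize(a[0:260,130:360],None,fx=2.3,fy=2.3,interpolation=3))
```

```text
[ 0.54895184 -0.09645855  0.17307665] [ 0.82599148 -0.56947083 -0.74128508] 10.3667
```

View pics/w9c.png

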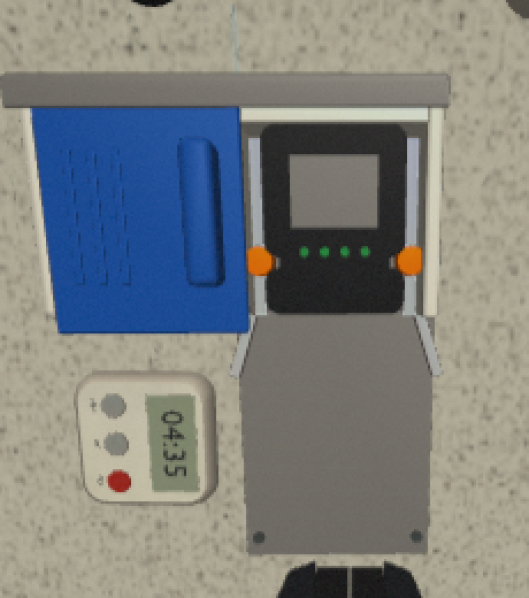

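Run:
```python
from h import *
M=np.load('M9.npy')
for c in ((199,138),(206,285),(182,139),(190,285)): print(at('wrist',c[1]/2.3,130+c[0]/2.3,.07,M))
print(at('wrist',262/2.3,130+259/2.3,.036,M),at('wrist',262/2.3,130+410/2.3,.036,M))
rows((.455,-.095,.17),(.455,0,.13),(.455,0,.053),yaw=1.5735)
```

```text
[0.49708558 0.02233824 0.07      ]
[ 0.49684091 -0.02632615  0.07      ]
[0.491229   0.02198699 0.07      ]
[ 0.49102744 -0.02635049  0.07      ]
[ 0.51256674 -0.01748365  0.036     ] [ 0.57435771 -0.01720089  0.036     ]
yaw 1.5751974648309366 pos [ 0.54733816 -0.09665448  0.17017976]
(0.455, -0.095, 0.17) [ 0.0027 -0.1231 -0.0008] 0.0008
(0.455, 0, 0.13) [ 0.1294 -0.123   0.0526] 0.0008
(0.455, 0, 0.053) [ 0.1293 -0.1239  0.1553] 0.0008
```

Request:
jog_arm(
  rows=[
    [[0,-0.055,0],0],
    [[0.02,-0.12,0],0],
    [[0.07,-0.12,0],0],
    [[0.128,-0.12,0.05],0],
    [[0.128,-0.12,0.05],0],
    [[0.128,-0.12,0.1],0],
    [[0.128,-0.12,0.13],0],
    [[0.128,-0.12,0.15],0],
    [[0.128,-0.12,0.15],0],
    [[0.128,-0.12,0.15],0],
  ],
)

```text
clock: 11.25
tool_pos: [0.4528, -0.0014, 0.053]
eef_rot: [0.705, 0.709, -0.001, -0.001]
contact_force: [0.7, -0.1, 0.2]
opening: 0.001
```

Run:
```python
from h import *
M=T();s=get_state();print(M[:3,3],s['contact_force'],s['clock'])
save('w10.png',snapshot('wrist'))
a=snapshot('side');save('s10c.png',cv2.resize(a[190:290,210:340],None,fx=6,fy=6,interpolation=3))
```

```text
[ 0.45281082 -0.0014499   0.05297991] [ 0.67144978 -0.14520473  0.24551112] 11.25
```

View pics/w10.png

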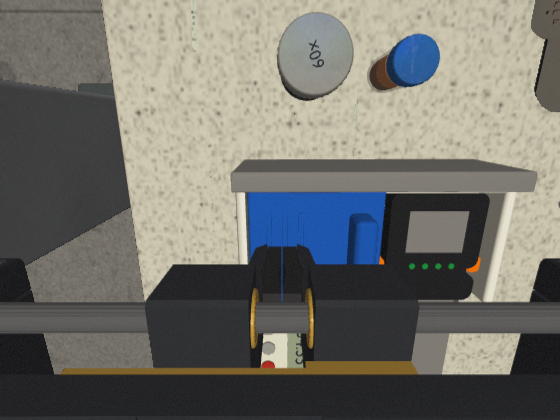

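View pics/s10c.png

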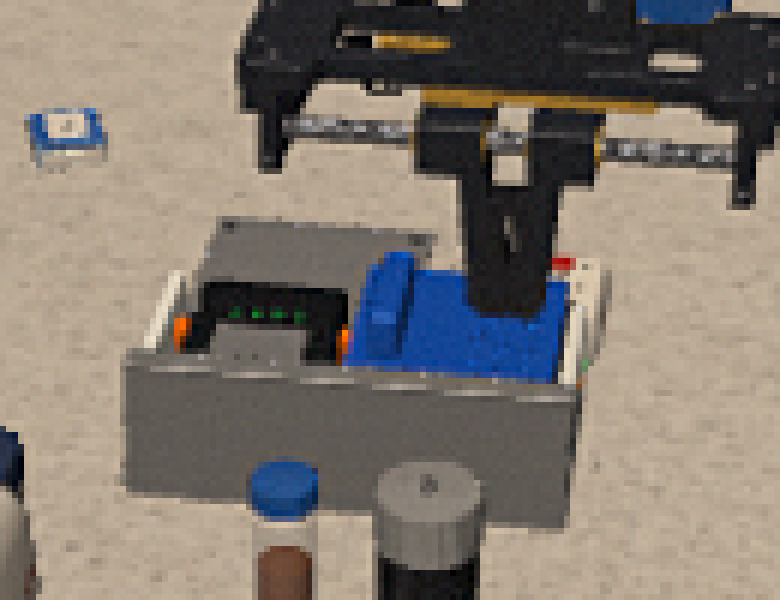

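Request:
jog_arm(
  rows=[
    [[0,0.012,0],0],
    [[0,0.022,0],0],
    [[0,0.03,0],0],
    [[0,0.039,0],0],
    [[0,0.048,0],0],
    [[0,0.057,0],0],
    [[0,0.066,0],0],
    [[0,0.075,0],0],
    [[0,0.084,0],0],
    [[0,0.093,0],0],
    [[0,0.102,0],0],
    [[0,0.108,0],0],
    [[0,0.108,0],0],
  ],
)

```text
clock: 12.43
tool_pos: [0.5368, -0.0016, 0.054]
eef_rot: [0.706, 0.708, 0.001, 0.001]
contact_force: [0.1, -0.3, 0.1]
opening: 0.005
```

Run:
```python
from h import *
M=T();s=get_state();print(M[:3,3],s['contact_force'],s['clock'])
save('w11.png',snapshot('wrist'))
```

```text
[ 0.5368146  -0.00161326  0.05401837] [ 0.10319955 -0.29372661  0.12050314] 12.4333
```

View pics/w11.png

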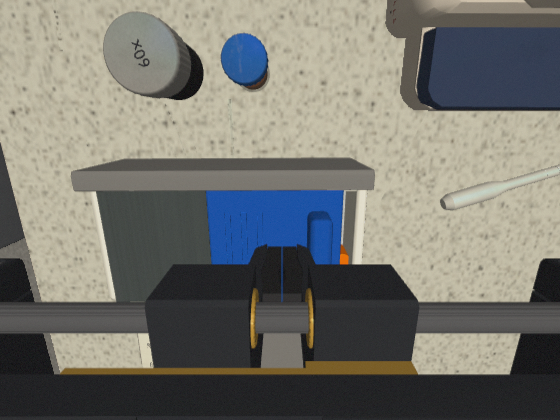

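Nearly shut; the cover edge (col ~343) is still about 7 mm from the far wall (col ~352). Continue in small steps.

Request:
jog_arm(
  rows=[
    [[0,0.004,0],0],
    [[0,0.008,0],0],
    [[0,0.012,0],0],
    [[0,0.012,0],0],
  ],
)

```text
clock: 12.82
tool_pos: [0.5447, -0.0016, 0.054]
eef_rot: [0.706, 0.709, 0.0, 0.0]
contact_force: [-0.5, 0.2, 0.0]
opening: 0.005
```

Request:
jog_arm(
  rows=[
    [[0,0.003,0],0],
    [[0,0.006,0],0],
    [[0,0.006,0],0],
  ],
)

```text
clock: 13.07
tool_pos: [0.5483, -0.0016, 0.0539]
eef_rot: [0.706, 0.709, -0.0, -0.0]
contact_force: [-2.4, -0.1, 0.9]
opening: 0.005
```

Request:
jog_arm(
  rows=[
    [[0,0.003,0],0],
    [[0,0.006,0],0],
    [[0,0.006,0],0],
  ],
)

```text
clock: 13.32
tool_pos: [0.5484, -0.0017, 0.0538]
eef_rot: [0.705, 0.709, -0.004, -0.003]
contact_force: [-11.1, 1.3, 7.7]
opening: 0.007
```

Request:
jog_arm(
  rows=[
    [[0,0.003,0],0],
    [[0,0.006,0],0],
    [[0,0.006,0],0],
  ],
)

```text
clock: 13.57
tool_pos: [0.5486, -0.0017, 0.0537]
eef_rot: [0.705, 0.709, -0.007, -0.005]
contact_force: [-18.6, 2.1, 14.8]
opening: 0.0
```

Run:
```python
from h import *
M=T();s=get_state();print(M[:3,3],s['contact_force'],s['clock'])
save('w12.png',snapshot('wrist'))
```

```text
[ 0.5485925  -0.00170619  0.05365596] [-18.55108455   2.07082221  14.77593976] 13.5667
```

View pics/w12.png

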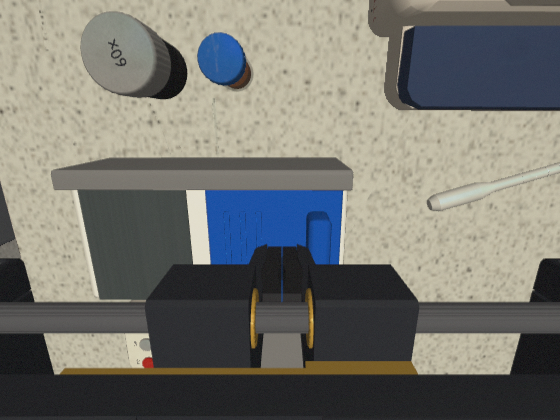

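Request:
jog_arm(
  rows=[
    [[0,-0.01,0],0],
    [[0,-0.025,0],0],
    [[0,-0.04,-0.01],0],
    [[0,-0.04,-0.06],0],
    [[0,-0.04,-0.11],0],
    [[-0.03,-0.04,-0.16],0],
    [[-0.08,-0.04,-0.2],0],
    [[-0.12,-0.04,-0.2],0],
    [[-0.12,-0.04,-0.2],0],
    [[-0.12,-0.04,-0.2],0],
  ],
)

```text
clock: 14.45
tool_pos: [0.529, -0.0952, 0.2048]
eef_rot: [0.708, 0.706, 0.0, 0.002]
contact_force: [0.9, 0.8, -0.7]
opening: 0.003
```

Run:
```python
from h import *
M=T();s=get_state();print(M[:3,3],s['contact_force'],s['clock'])
a=snapshot('wrist');save('w13.png',a);np.save('M13.npy',M)
a=snapshot('side');save('s13c.png',cv2.resize(a[190:310,210:340],None,fx=5,fy=5,interpolation=3))
```

```text
[ 0.52896068 -0.0951772   0.20480593] [ 0.92861284  0.79750443 -0.7027141 ] 14.45
```

View pics/w13.png

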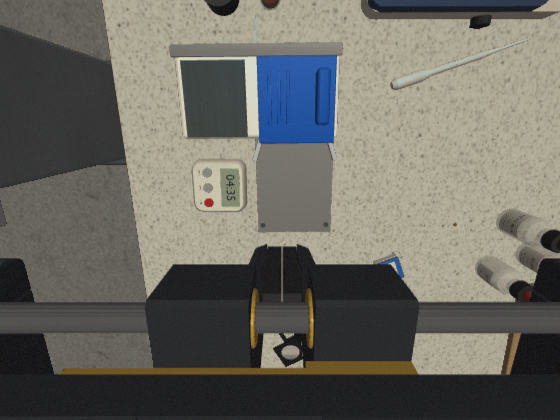

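View pics/s13c.png

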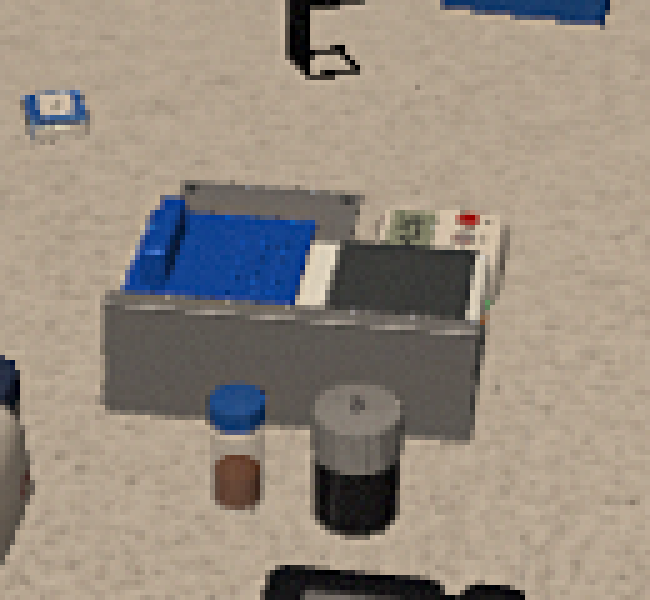

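Run:
```python
from h import *
M=np.load('M13.npy')
print(at('wrist',96,323,.07,M),at('wrist',232,256.5,.004,M),at('wrist',232,332,.004,M))
s=get_state();print(s['qd'].round(3))
workorder.finish_job()
```

```text
[ 0.56652757 -0.00084905  0.07      ] [ 0.496126   -0.15942216  0.004     ] [ 0.5930717  -0.15976405  0.004     ]
[-0.027  0.007 -0.013  0.011 -0.001  0.004  0.002]
the job is handed in; nothing more can be done
```

I pushed the smallest of the three packs, the one on the apron, onto the rails, slid the blue cover shut over it and handed the job in at about 14.5 s. No verdict is reported.

**Pack:** The push force fell away as the rollers snapped in. Pushing on, the pack stood still against the stop at 18 N. The wrist picture then showed both rollers seated in the side notches.

**Cover:** It ran to its stop and held at about 18 N. The grip bar then measured about 22 mm past the dock's middle line, against a nominal 24 mm. That agrees within calibration, but it leaves little of the 3.5 mm allowance, so the hard stop is the stronger evidence. The arm ended well clear of everything, and the vial, can and timer looked undisturbed.

**What went wrong or disagreed:**
- **Fingertip height:** My first push glided over the pack without moving it. The fingertips showed in the camera pictures about 27 mm higher than the given fingertip offset (`r.finger_overhang`) implied, so I went lower by the pictures instead.
- **Cover start:** Before I moved the cover, its grip bar measured about 5 mm further along than the nominal parked position.

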